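Slide the sample carrier under the detector and start the count

TASK

Push the flat white carrier with the dark steel disc in it across the bench and under the low detector bridge, in through the flared side, until its front end is up against the stop bar; keep it flat on the bench, never lifted or tipped, and leave the disc untouched in its well. Then, and only then, press the round button on the detector down and let it go. Leave the empty carrier and the other things on the bench where they are.

Things in the scene. Friction and masses are not known exactly. Their poses are not given: they have to be found in the camera images.
- carrier: Flat white plate lying loose: 64 mm wide (x), 120 mm long (its y), 14 mm thick, plain vertical sides, 0.15 to 0.3 kg; holds the steel disc. Origin: centre of underside. Its -y end is the front that goes in first, its +y end (three fine grey lines on top) the tail. It starts 0.2 to 0.4 m out on the bridge's +y side, up to 0.15 m off its centre line, turned up to 0.6 rad from it
- carrier_well (a point): Centre of the floor of the carrier's round well (44 mm across, 6 mm deep), 15 mm from the carrier's origin towards its front, 8 mm above its underside
- disc: Loose dark steel sample disc, 40 mm across, 5 mm thick, lying in the carrier's well, its top 1 mm below the carrier's top. Origin: centre of its underside
- bridge: Detector stand fixed to the bench, yaw within 0.18 rad: a low bridge 80 mm deep (y -40 to 40 mm), origin on the bench under its detector can (58 mm across, 89 mm high). The straight passage along its y is 70 mm wide (x -35 to 35), 17 mm high, entered from +y. Grey box with the button: x -105 to -35, 48 mm high; other leg to x = 55. Deck top at 29 mm
- bridge_entry (a point): Middle of the flared mouth on the bench, 59 mm from the bridge's origin along its +y; two lips 14 mm high narrow it from about 80 mm here to 70 mm at the bridge
- bridge_stop (a point): Middle of the stop bar's inner face, at bench level, at y = -45 mm of the bridge; the bar is 26 mm high and closes the passage. With the carrier home its front end touches it, its origin lies at x = 0, y = 15 mm of the bridge, and its tail sticks out to y = 75 mm
- start_top (a point): Centre of the top of the white round push button (20 mm across) on the electronics box; pressed straight down
- start (a joint): Travel of the push button: 0 out, 0.006 m fully down; springs back; about 5 N takes it fully down. It counts as pressed beyond 0.004 m
- spare: Empty carrier of the same shape, without a disc, lying crosswise to the left; leave alone. Origin: centre of its underside
- jar_a: White jar with orange cap, 54 mm across, 68 mm high, nearest to the robot; leave alone. Origin: centre of underside
- jar_b: White jar with orange cap, 54 mm across, 68 mm high, farther from the robot; leave alone. Origin: centre of underside
- cap: Loose orange screw cap, 34 mm across, 13 mm high; leave alone. Origin: centre of underside
- tube: Capped clear tube standing in a round white foot 56 mm across, 117 mm high; leave alone. Origin: centre of underside
- weight: Brass balance weight, 32 mm across, 44 mm high; leave alone. Origin: centre of underside
Not all that is in view belongs to the job. Leave any orange or turquoise look-alike of the bridge alone. Leave any orange look-alike of the carrier alone.

How it is judged:
By the outcome, as a careful person would: the job done as asked, in the order asked, and still so for the second after the job is handed in, with the robot touching nothing.
It also fails if it takes over 72 s, if anything falls off the work surface, if the arm or the gripper's body presses on something with over 40 N, if the wrist force passes 120 N, or if a joint passes its speed limit or range.

ROBOT

A 6-joint arm with a two-finger parallel gripper is mounted at the origin on the work surface. World frame = base frame: x ahead of the robot, y to its left, z up, the work surface at z = 0. Lengths are in mm, angles in rad, forces in N, time in s.
With the tool pointing down it reaches from about 300 to 850 mm from the base axis. Payload 4.2 kg.
Tool frame: the origin (TCP) lies midway between the tips of the shut fingers; the grasp point (between the pads) lies 19 mm behind it; y points along the fingers, z is the direction in which the jaws open and shut, and the axes are right-handed (so a half turn about y gives the same grasp; the last joint's range is limited). The gripper opens to 91 mm and grips with 3 to 60 N. Pads are 32 mm wide; open, the fingers measure 118 mm over their backs; the gripper's body (76 mm by 178 mm) begins 60 mm behind the grasp point.
Start: joints at [-1.12, 0.32, 1.565, -0, 1.257, -0.02], TCP at [260.825, -512.458, 213.976] pointing down, gripper open.
Joint ranges: [-3.11, 3.11], [-0.84, 2.01], [0.21, 2.61], [-1.34, 4.49], [0.05, 2.63], [-2.56, 2.56]. Speed limits (rad/s): [2.57, 2.57, 3.14, 3.14, 3.14, 3.14].

INTERFACE

Orientations are given as a rotation vector (axis times angle).
In Python, from rig import arm, cams gives the robot as it stands.
- The arm moves only by the shell command python3 -m inch 'ROWS' [OPENING]. ROWS is JSON, a list of rows, each an object of numbers: "x", "y", "z": the shift along the world's x, y, z in units of 30 mm (1.0 is 30 mm); "ax", "ay", "az": the turn, a rotation vector about the world's x, y, z in units of 10 degrees (1.0 is 10 degrees). A call has 1 to 20 rows; each row shifts and turns the pose as measured when the row begins; what a row does not reach is not made up. A row lasts 1/8 s, in which the tool goes at most 62.5 mm and 10.7 degrees, less where a joint would pass 70% of its speed; a pose out of reach is approached as far as the arm can. A call is refused whole if a number of a shift passes 1 or a number of a turn 1, either way. A call with a gripper value outside its range is refused whole. OPENING is the opening, from -1 (shut) to 1 (fully open), so that 0 is half open, set as the call begins (- or left out, the last holds). The fingers move at their own pace and stop on an object; the grip force is fixed at half the most. Time passes only in rows, so rows that do not move let the fingers close. It gives the time, the measured TCP pose, the force and the opening at its end, in the units of the state.
- arm.read_state(): the state, without advancing time (a new reading comes with each control period).
- cams.read_camera(name): name is "side" or "top"; returns (picture, depth): 420x560x3 uint8, blue, green, red; 420x560 float32, mm along the optical axis (not along the pixel's ray), 0 where there is no reading.
- cams.camera_params(name): a dict with "fovy" (degrees; the focal length in pixels is half the picture's height over the tangent of half this angle, whatever the lens; pixels are square), "cx", "cy" (the principal point, pixels), "dist_coeffs" ([k1, k2, p1, p2, k3] as OpenCV has them; the pictures are not rectified), "R" (3x3) and "t" (3): a world point X has camera coordinates R X + t. Camera axes: x right, y down, z forward; pixel columns grow to the right and rows downward; lengths in mm; the calibration is good to about 2 mm. A picture is of the moment at which its call begins. camera_params takes no time and is no camera call.
- arm.hand_in(): hands the job in, once; it reports no verdict.
Trained networks look in the newest picture that a camera, given by its name, has taken for a name from the list of things; names that differ only in an ending like _2 or _b are one class to them, and where a whole thing is asked for, a point or a joint stands for the part that bears it (a point fixed in the world has none). Each returns a list of dicts, best first, with "conf" (0 to 1); they miss things now and then, are a little off and sometimes report something else, mostly with a low value. They report only what shows in the picture. A call takes as long as a camera call. They do not tell look-alikes from the thing itself.
- cams.boxes_of(camera, label): "centre" ([column, row] in pixels, amid what is visible of it).
- cams.pinpoint(camera, label): "centre" ([column, row] in pixels: a listed point, or the origin of a listed thing).
The state is a dict: "t": time; "joints": joint angles; "joint_velocities": joint speeds; "tau": joint torques, N m; "position": TCP position; "tcp_rot": TCP orientation; "ft_force": force on the tool from outside, world axes, zero at the start; "wrist_torque": the same for the moment, N m; "opening": finger opening in mm.
Only numpy, scipy, OpenCV 4.12 (cv2) and the standard library are available. Lean on these libraries where they do the work, as an engineer would, in place of code of your own. Each camera call takes 0.05 s, during which the arm holds its last target. There are 200 camera calls.

## Working session

There is one attempt and no reset: what is moved stays moved. The work goes in short steps, Python scripts to look and compute and a shell command to move; the robot and the scene stay as the last step left them, time stands still between calls to the robot, and variables do not carry over. Pictures are saved under pics/ and viewed, about 8 in all and at most 12, crops included, and the job is handed in when it is done.

```bash
mkdir -p pics
cat > h.py <<'E'
import numpy as np, cv2
from rig import arm, cams
def K(n):
    p=cams.camera_params(n); f=210/np.tan(np.radians(p["fovy"])/2)
    return np.array([[f,0,p["cx"]],[0,f,p["cy"]],[0,0,1]]),np.array(p["dist_coeffs"],float),np.array(p["R"],float),np.array(p["t"],float)
def ray(n,uv,z):
    k,d,R,t=K(n); q=cv2.undistortPoints(np.array([[uv]],float),k,d)[0,0]
    r=R.T@np.array([q[0],q[1],1]); c=-R.T@t
    return c+r*(z-c[2])/r[2]
def proj(n,X):
    k,d,R,t=K(n); return cv2.projectPoints(np.array(X,float).reshape(-1,1,3),cv2.Rodrigues(R)[0],t,k,d)[0][:,0]
E
python3 - <<'E'
from h import *
for n in("top","side"):
    im,d=cams.read_camera(n); cv2.imwrite(f"pics/{n}0.png",im); np.save(f"pics/{n}0.npy",d)
    print(n,"cam at",-K(n)[2].T@K(n)[3])
    for l,z in [("carrier",0),("carrier_well",8),("disc",8),("bridge",0),("bridge_entry",0),("bridge_stop",0),("start_top",55),("spare",0),("jar_a",0),("cap",0),("tube",0),("weight",0)]:
        for r in cams.pinpoint(n,l)[:3]: print(l,round(r["conf"],2),np.round(r["centre"]),np.round(ray(n,r["centre"],z)))
print(arm.read_state())
E
```

```text
top cam at [ 377.54844122  -21.46812639 1005.18096188]
carrier 0.81 [243. 195.] [560.  72.   0.]
carrier_well 0.68 [237. 263.] [393.  86.   8.]
carrier_well 0.58 [251. 195.] [558.  51.   8.]
carrier_well 0.24 [368. 121.] [ 741. -246.    8.]
bridge 0.97 [382. 307.] [ 279. -259.   -0.]
bridge 0.87 [460. 222.] [ 480. -467.    0.]
bridge 0.81 [377. 192.] [ 559. -261.    0.]
bridge_entry 0.83 [352. 193.] [ 559. -197.    0.]
bridge_entry 0.81 [439. 224.] [ 477. -412.    0.]
bridge_entry 0.63 [360. 315.] [ 262. -204.    0.]
bridge_stop 0.97 [404. 302.] [ 290. -312.    0.]
bridge_stop 0.75 [478. 224.] [ 473. -514.    0.]
bridge_stop 0.56 [393. 192.] [ 558. -301.    0.]
start_top 0.63 [380. 222.] [ 479. -251.   55.]
start_top 0.61 [395. 347.] [ 195. -272.   55.]
start_top 0.49 [472. 254.] [ 398. -465.   55.]
spare 0.93 [119. 195.] [567. 387.   0.]
jar_a 0.88 [164. 131.] [731. 275.   0.]
jar_a 0.58 [309. 260.] [396. -86.   0.]
cap 0.43 [369. 121.] [ 746. -250.    0.]
tube 0.76 [307. 111.] [774. -93.   0.]
tube 0.31 [369. 122.] [ 742. -250.    0.]
weight 0.61 [124. 259.] [407. 369.   0.]
side c
[... 1214 characters left out ...]
.] [401. 376.   0.]
{'t': 1.3, 'joints': array([-1.12000688e+00,  3.19588747e-01,  1.56448927e+00,  3.74518416e-06,
        1.25739268e+00, -2.00265701e-02]), 'joint_velocities': array([-4.59332625e-04, -1.05584915e-03,  1.87178943e-04,  3.15279483e-05,
        1.52979481e-03, -2.27780612e-04]), 'tau': array([ 1.16479412e-03, -4.12357020e+01, -2.32227981e+01,  7.29525159e-02,
        3.78617132e-02,  4.76648847e-05]), 'position': array([ 260.82589285, -512.46559373,  213.98658607]), 'tcp_rot': array([-0.46987947,  1.95902335, -1.95926184]), 'ft_force': array([ 0.04550984, -0.4238739 ,  0.05939107]), 'wrist_torque': array([-0.0042159 ,  0.02722293, -0.04511217]), 'opening': 91.00156726714582}
```

View pics/top0.png

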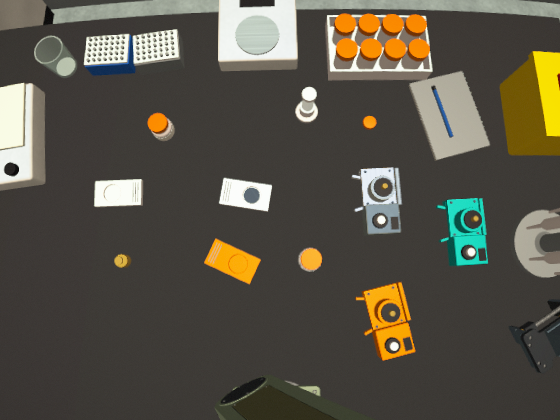

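View pics/side0.png

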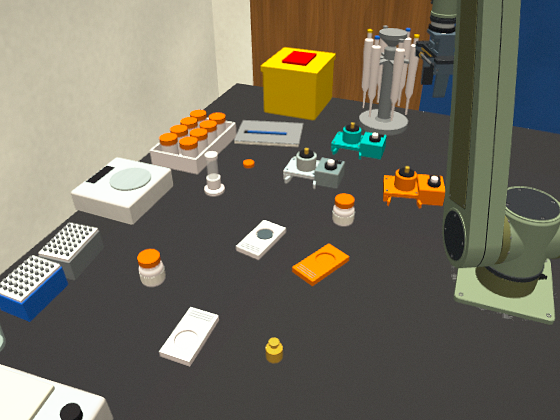

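The top view shows the grey bridge at about (383,190) with its button at (380,220). The target carrier is at (245,195) with the disc at (251,195), and the spare is at (118,193). The orange and turquoise copies are look-alikes. Next I'll fit precise poses for the carrier and bridge.

```bash
cat >> h.py <<'E'
def cloud(n,d):
    k,D,R,t=K(n); v,u=np.mgrid[0:420,0:560]
    q=cv2.undistortPoints(np.stack([u.ravel(),v.ravel()],1).astype(float)[:,None],k,D)[:,0]
    z=d.ravel(); P=np.c_[q*z[:,None],z]; return ((P-t)@R).reshape(420,560,3)
def carrier(im,lo=np.array([180,150]),hi=(300,235)):
    "pose of white carrier in top image: centre xy, yaw (its -y end front; yaw=0 -> front to world -y)"
    g=im.min(2)[lo[1]:hi[1],lo[0]:hi[0]]; m=(g>150).astype(np.uint8)
    c=max(cv2.findContours(cv2.morphologyEx(m,cv2.MORPH_CLOSE,np.ones((3,3))),cv2.RETR_EXTERNAL,cv2.CHAIN_APPROX_NONE)[0],key=cv2.contourArea)[:,0]+lo
    W=np.array([ray("top",p,14)[:2] for p in c]).astype(np.float32)
    (cx,cy),(a,b),_=r=cv2.minAreaRect(W); B=cv2.boxPoints(r)
    e=max([B[1]-B[0],B[2]-B[1]],key=np.linalg.norm); e=e*np.sign(e[1]); 
    return np.array([cx,cy]),np.arctan2(-e[0],e[1]),(a,b)
E
python3 - <<'E'
from h import *
im=cv2.imread("pics/top0.png"); d=np.load("pics/top0.npy")
print("carrier",carrier(im))
for n in("top","side"):
    dd=np.load(f"pics/{n}0.npy"); P=cloud(n,dd)
    Q=P.reshape(-1,3)
    s=(abs(Q[:,0]-535)<110)&(abs(Q[:,1]+255)<85)
    Q=Q[s&(Q[:,2]>5)&(Q[:,2]<110)]
    print(n,np.histogram(Q[:,2],np.arange(5,110,5)))
    for nm,a,b in(("deck",24,34),("box",43,53),("button",54,75),("can",80,105)):
        S=Q[(Q[:,2]>a)&(Q[:,2]<b)]
        if len(S)>5:
            r=cv2.minAreaRect(S[:,:2].astype(np.float32)); print(nm,len(S),S.mean(0).round(1),np.median(S[:,2]).round(1),np.round(r[0],1),np.round(r[1],1),round(r[2],1))
    C=Q[(Q[:,2]>53)&(Q[:,2]<75)&(Q[:,0]<515)]; print("btn",len(C),C.mean(0) if len(C) else 0, C[:,2].max() if len(C) else 0)
c=cv2.resize(im[155:245,345:415],None,fx=8,fy=6.5 and 8,interpolation=cv2.INTER_CUBIC)[:600]
c=cv2.resize(im[158:242,215:415],None,fx=4,fy=4,interpolation=cv2.INTER_CUBIC); cv2.imwrite("pics/crop1.png",c)
E
```

```text
carrier (array([559.68115234,  64.94579315]), np.float32(-0.17879745), (120.37267303466797, 65.07258605957031))
top (array([ 26,  68,  41, 109, 585, 146,  32, 109, 675,  77, 115,  52, 214,
       196, 103,   2,  21,   4,   0,   0]), array([  5,  10,  15,  20,  25,  30,  35,  40,  45,  50,  55,  60,  65,
        70,  75,  80,  85,  90,  95, 100, 105]))
deck 772 [ 571.  -256.3   28.2] 28.2 [ 534.4 -263.4] [162.8  93.3] 1.3
box 817 [ 490.6 -258.7   47.4] 47.3 [ 515.8 -257.5] [125.5  79.3] 1.6
button 584 [ 532.2 -252.5   66.9] 68.1 [ 527.6 -249. ] [ 58.6 121.4] 74.8
can 27 [ 558.5 -257.1   88.2] 88.3 [ 559.1 -257.7] [ 9.6 12.2] 44.2
btn 195 [ 482.30175814 -248.20682517   61.76139792] 72.8355002858297
side (array([ 55,  74,  77,  94, 249, 104,  77,  92, 253,  68,  69,  51,  85,
        73,  38,   4,   9,   2,   0,   0]), array([  5,  10,  15,  20,  25,  30,  35,  40,  45,  50,  55,  60,  65,
        70,  75,  80,  85,  90,  95, 100, 105]))
deck 357 [ 553.6 -235.9   28.4] 28.2 [ 536.1 -260.4] [162.1  99.7] 1.3
box 349 [ 499.7 -246.    47.6] 47.6 [ 518.7 -254.7] [128.2  85.7] 0.3
button 289 [ 532.1 -241.7   65.2] 66.4 [ 527.5 -251. ] [119.1  52. ] 5.8
can 15 [ 560.  -252.8   86.4] 86.8 [ 560.3 -252.8] [ 8.8 10.8] 17.7
btn 95 [ 483.30301007 -241.35401088   62.01842431] 71.61066147096221
```

View pics/crop1.png

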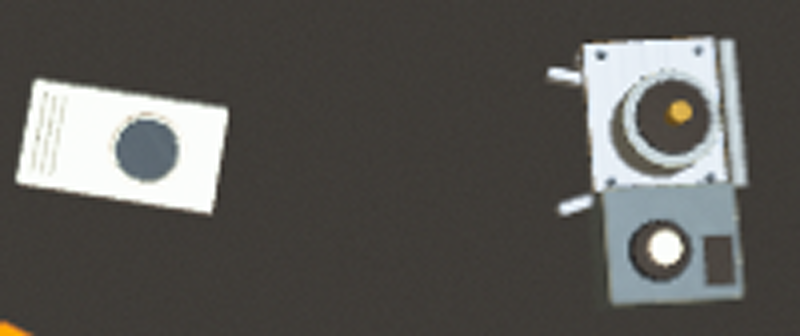

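Run:
```python
from h import *
from scipy.optimize import least_squares
im=cv2.imread("pics/top0.png"); d=np.load("pics/top0.npy")
cr=lambda p:np.array(p)/4+[215,158]-0.375
obs=[((603,188),(-35,40,48)),((610,305),(-105,40,48)),((745,297),(-105,-40,48)),((738,183),(-35,-40,48)),((583,45),(55,40,29)),((715,38),(55,-40,29)),((741,185),(-35,-45,26))][:6]
uv=np.array([cr(o[0]) for o in obs]); M=np.array([o[1] for o in obs],float)
def T(p,M):
    c,s=np.cos(p[2]),np.sin(p[2]); return np.c_[p[0]+c*M[:,0]-s*M[:,1],p[1]+s*M[:,0]+c*M[:,1],M[:,2]]
r=least_squares(lambda p:(proj("top",T(p,M))-uv).ravel(),[559,-260,0.05]); p=r.x
print(p,r.fun.reshape(-1,2).round(1).tolist())
for l in[(0,59,0),(0,-45,0),(0,75,0)]: print(l,T(p,np.array([l],float)).round(1))
P=cloud("top",d); b=cr((665,247)); print("btn px",b,P[int(round(b[1]))-1:int(round(b[1]))+2,int(round(b[0]))-1:int(round(b[0]))+2].reshape(-1,3).round(1).tolist())
print(ray("top",b,58),ray("top",b,62))
for n,bx in(("side",None),("top",None)):
    i2=cv2.imread(f"pics/{n}0.png")
    for A,B,z in[((-105,-40),(-35,40),48),((-35,-40),(55,40),29)]:
        q=T(p,np.array([[A[0],A[1],z],[B[0],A[1],z],[B[0],B[1],z],[A[0],B[1],z]],float))
        i2=cv2.resize(i2,None,fx=1,fy=1); 
        if n=="top": cv2.polylines(big:=i2 if False else i2,[np.int32(proj(n,q)*16)],True,(0,0,255),1,cv2.LINE_AA,4)
        else: cv2.polylines(i2,[np.int32(proj(n,q)*16)],True,(0,0,255),1,cv2.LINE_AA,4)
    x0,y0=(340,155) if n=="top" else(275,140)
    cv2.imwrite(f"pics/ov_{n}.png",cv2.resize(i2[y0:y0+85,x0:x0+80],None,fx=5,fy=5))
cv2.imwrite("pics/ov.png",np.hstack([cv2.imread("pics/ov_top.png"),cv2.imread("pics/ov_side.png")]))
```

```text
[ 5.58637193e+02 -2.58094083e+02  2.41273897e-02] [[-0.2, -0.3], [0.2, 0.2], [0.3, 0.5], [-0.5, -0.6], [0.4, -0.0], [-0.2, 0.4]]
(0, 59, 0) [[ 557.2 -199.1    0. ]]
(0, -45, 0) [[ 559.7 -303.1    0. ]]
(0, 75, 0) [[ 556.8 -183.1    0. ]]
btn px [380.875 219.375] [[487.1, -247.4, 68.6], [486.8, -249.2, 70.9], [486.7, -251.4, 71.3], [484.5, -246.7, 70.8], [484.7, -249.6, 68.6], [484.7, -251.9, 68.7], [482.3, -246.8, 69.9], [482.6, -249.7, 67.4], [482.5, -252.0, 67.6]]
[ 485.08596377 -251.81971592   58.        ] [ 484.63182659 -250.84692783   62.        ]
```

View pics/ov.png

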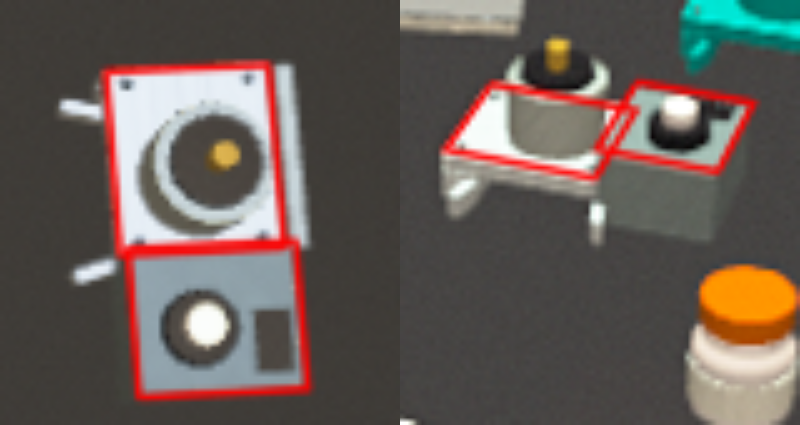

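The model overlay fits the grey bridge in both views: origin (558.6,-258.1), yaw 0.024. The button top is near (484,-250,69). The carrier is at (560,65), yaw -0.18, with its tail towards +y.

```bash
python3 - <<'E'
from h import *
from scipy.spatial.transform import Rotation as Ro
s=arm.read_state(); A=Ro.from_rotvec(s["tcp_rot"]).as_matrix(); print(A.round(3))
z=A[:,2]; a=np.arctan2(z[1],z[0]); e=(0.024-a+np.pi/2)%np.pi-np.pi/2; print("turn about z deg",np.degrees(e))
E
python3 -m inch '[{"z":0.3,"y":1,"x":0.5},{"y":1,"x":0.5},{"y":1,"x":0.5},{"y":1,"x":0.5},{"y":1,"x":0.5},{"y":1,"x":0.5},{"y":1,"x":0.5},{"y":1,"x":0.5},{"y":1,"x":0.5},{"y":1,"x":0.5}]' -0.3
```

```text
[[-0.891  0.     0.454]
 [-0.454 -0.    -0.891]
 [-0.    -1.     0.   ]]
turn about z deg 64.39939441496311schema error: expected keys x, y, z, ax, ay, az
```

```bash
python3 -m inch '[{"x":0.5,"y":1,"z":0.3,"ax":0,"ay":0,"az":0.5},{"x":0.5,"y":1,"z":0,"ax":0,"ay":0,"az":0.5},{"x":0.5,"y":1,"z":0,"ax":0,"ay":0,"az":0.5},{"x":0.5,"y":1,"z":0,"ax":0,"ay":0,"az":0.5},{"x":0.5,"y":1,"z":0,"ax":0,"ay":0,"az":0.5},{"x":0.5,"y":1,"z":0,"ax":0,"ay":0,"az":0.5},{"x":0.5,"y":1,"z":0,"ax":0,"ay":0,"az":0.5},{"x":0.5,"y":1,"z":0,"ax":0,"ay":0,"az":0.5},{"x":0.5,"y":1,"z":0,"ax":0,"ay":0,"az":0.5},{"x":0.5,"y":1,"z":0,"ax":0,"ay":0,"az":0.5},{"x":0.5,"y":1,"z":0,"ax":0,"ay":0,"az":0.5},{"x":0.5,"y":1,"z":0,"ax":0,"ay":0,"az":0.5}]' -0.3
```

```text
t: 2.8
position: [445.0, -143.1, 224.1]
tcp_rot: [-1.195, 1.222, -1.229]
ft_force: [0.7, -0.1, 0.2]
opening: 31.7
```

```bash
python3 -m inch '[{"x":0.4,"y":1,"z":0,"ax":0,"ay":0,"az":0},{"x":0.4,"y":1,"z":0,"ax":0,"ay":0,"az":0},{"x":0.4,"y":1,"z":0,"ax":0,"ay":0,"az":0},{"x":0.4,"y":1,"z":0,"ax":0,"ay":0,"az":0},{"x":0.4,"y":1,"z":0,"ax":0,"ay":0,"az":0},{"x":0.4,"y":1,"z":0,"ax":0,"ay":0,"az":0},{"x":0.4,"y":1,"z":0,"ax":0,"ay":0,"az":0},{"x":0.4,"y":1,"z":-0.5,"ax":0,"ay":0,"az":0},{"x":0.4,"y":1,"z":-1,"ax":0,"ay":0,"az":0},{"x":0.2,"y":1,"z":-1,"ax":0,"ay":0,"az":0},{"x":0,"y":0.5,"z":-1,"ax":0,"ay":0,"az":0},{"x":0,"y":0,"z":0,"ax":0,"ay":0,"az":0}]'
python3 - <<'E'
from h import *
from scipy.spatial.transform import Rotation as Ro
s=arm.read_state(); A=Ro.from_rotvec(s["tcp_rot"]).as_matrix(); print(A.round(3),s["position"])
im,d=cams.read_camera("top"); cv2.imwrite("pics/top1.png",im); print(carrier(im))
E
```

```text
t: 4.3
position: [564.0, 185.0, 117.9]
tcp_rot: [-1.193, 1.214, -1.229]
ft_force: [0.1, -0.4, -0.3]
opening: 32.1
[[-0.019  0.011  1.   ]
 [-1.    -0.001 -0.019]
 [ 0.001 -1.     0.011]] [564.00507008 184.99650381 117.85805374]
(array([559.5557251 ,  64.97408295]), np.float32(-0.17901894), (120.37408447265625, 65.35096740722656))
```

```bash
python3 -m inch '[{"x":0.1,"y":-0.2,"z":-1,"ax":0,"ay":0.06,"az":0.25},{"x":0,"y":-0.2,"z":-1,"ax":0,"ay":0,"az":0},{"x":0,"y":0,"z":-0.9,"ax":0,"ay":0,"az":0},{"x":0,"y":0,"z":-0.4,"ax":0,"ay":0,"az":0},{"x":0,"y":0,"z":-0.3,"ax":0,"ay":0,"az":0},{"x":0,"y":0,"z":0,"ax":0,"ay":0,"az":0}]'
```

```text
t: 5.1
position: [576.3, 170.2, 19.8]
tcp_rot: [-1.199, 1.177, -1.201]
ft_force: [0.1, -1.1, 0.7]
opening: 31.9
```

```bash
python3 -m inch '[{"x":-0.3,"y":0,"z":-0.25,"ax":0,"ay":0,"az":0},{"x":0,"y":0,"z":-0.1,"ax":0,"ay":0,"az":0},{"x":0,"y":0,"z":0,"ax":0,"ay":0,"az":0}]'
cat > st.py <<'E'
from h import *
from scipy.spatial.transform import Rotation as Ro
s=arm.read_state(); A=Ro.from_rotvec(s["tcp_rot"]).as_matrix(); print("yaw",np.arctan2(A[1,2],A[0,2]).round(4),"down",A[:,1].round(3),s["position"].round(1),s["ft_force"].round(1))
E
python3 st.py
```

```text
t: 5.48
position: [567.6, 170.6, 10.5]
tcp_rot: [-1.196, 1.175, -1.202]
ft_force: [0.3, -0.4, 0.8]
opening: 31.6
yaw 0.0226 down [ 0.027  0.005 -1.   ] [567.6 170.6  10.5] [ 0.3 -0.4  0.8]
```

```bash
python3 -m inch '[{"x":0,"y":0,"z":-0.15,"ax":0,"ay":0.15,"az":0},{"x":0,"y":0,"z":0,"ax":0,"ay":0,"az":0},{"x":0,"y":0,"z":0,"ax":0,"ay":0,"az":0}]';python3 st.py
```

```text
t: 5.85
position: [568.2, 170.9, 5.9]
tcp_rot: [-1.216, 1.195, -1.188]
ft_force: [-0.2, 0.8, -0.6]
opening: 32.0
yaw 0.0228 down [-0.     0.005 -1.   ] [568.2 170.9   5.9] [-0.2  0.8 -0.6]
```

```bash
python3 -m inch '[{"x":0,"y":-0.4,"z":0,"ax":0,"ay":0,"az":0},{"x":0,"y":-0.3,"z":0,"ax":0,"ay":0,"az":0},{"x":0,"y":-0.3,"z":0,"ax":0,"ay":0,"az":0},{"x":0,"y":-0.3,"z":0,"ax":0,"ay":0,"az":0},{"x":0,"y":-0.3,"z":0,"ax":0,"ay":0,"az":0},{"x":0,"y":-0.3,"z":0,"ax":0,"ay":0,"az":0},{"x":0,"y":-0.3,"z":0,"ax":0,"ay":0,"az":0}]';python3 st.py
python3 - <<'E'
from h import *
im,d=cams.read_camera("top"); cv2.imwrite("pics/top2.png",im); print(carrier(im))
E
```

```text
t: 6.72
position: [567.6, 100.8, 5.9]
tcp_rot: [-1.215, 1.197, -1.188]
ft_force: [-0.2, 1.0, -0.7]
opening: 31.8
yaw 0.0218 down [-0.001  0.007 -1.   ] [567.6 100.8   5.9] [-0.2  1.  -0.7]
(array([569.58361816,  13.09976959]), np.float32(-0.02325861), (100.38455963134766, 62.02546310424805))
```

```bash
python3 -m inch '[{"x":-0.03,"y":-0.3,"z":0,"ax":0,"ay":0,"az":0},{"x":-0.05,"y":-0.3,"z":0,"ax":0,"ay":0,"az":0},{"x":-0.05,"y":-0.3,"z":0,"ax":0,"ay":0,"az":0},{"x":-0.05,"y":-0.3,"z":0,"ax":0,"ay":0,"az":0},{"x":-0.05,"y":-0.3,"z":0,"ax":0,"ay":0,"az":0},{"x":-0.05,"y":-0.3,"z":0,"ax":0,"ay":0,"az":0},{"x":-0.05,"y":-0.3,"z":0,"ax":0,"ay":0,"az":0}]';python3 st.py
cat > look.py <<'E'
from h import *
import sys
im,d=cams.read_camera("top"); cv2.imwrite("pics/%s.png"%sys.argv[1],im)
x0,x1=int(sys.argv[2]),int(sys.argv[3])
lo=np.array([x0,150]); g=im[150:240,x0:x1]; m=((g.min(2)>150)&(np.ptp(g.astype(int),axis=2)<40)).astype(np.uint8)
c=max(cv2.findContours(cv2.morphologyEx(m,cv2.MORPH_CLOSE,np.ones((5,5))),cv2.RETR_EXTERNAL,cv2.CHAIN_APPROX_NONE)[0],key=cv2.contourArea)[:,0]+lo
W=np.array([ray("top",p,14)[:2] for p in c])
yf=W[:,1].min(); res=[]
for sgn in(1,-1):  # side edges from outermost points per y, in the front 70 mm
    S=[]
    for a in np.arange(yf+8,yf+75,4):
        q=W[abs(W[:,1]-a)<2.2]
        if len(q): S.append(q[np.argmax(sgn*q[:,0])])
    S=np.array(S); b=np.polyfit(S[:,1],S[:,0],1); k=abs(S[:,0]-np.polyval(b,S[:,1]))<2.5; b=np.polyfit(S[k,1],S[k,0],1); res.append(b)
f=W[(W[:,1]<yf+8)]; b=(res[0]+res[1])/2; f=f[abs(f[:,0]-np.polyval(b,yf))<22]; fy=f[:,1].min() if not len(f) else np.median(f[:,1])
cy=fy+60; cx=np.polyval(b,cy); yaw=-b[0]
px,py,th=558.64,-258.09,.024; c_,s_=np.cos(th),np.sin(th); dx,dy=cx-px,cy-py
print("edges yaw",[-round(r[0],3) for r in res],"width",np.polyval(res[0]-res[1],yf+40).round(1),"C",round(cx,1),round(cy,1),"in bridge",round(c_*dx+s_*dy,1),round(-s_*dx+c_*dy,1),"dyaw",round(yaw-th,3))
E
python3 look.py top3 180 340
```

```text
t: 7.65
position: [557.4, 32.6, 6.0]
tcp_rot: [-1.216, 1.195, -1.188]
ft_force: [-0.6, 1.9, 0.1]
opening: 32.0
yaw 0.0226 down [-0.     0.006 -1.   ] [557.4  32.6   6. ] [-0.6  1.9  0.1]
edges yaw [np.float64(0.025), np.float64(0.022)] width 63.1 C 561.1 -44.4 in bridge 7.6 213.5 dyaw -0.001
```

```bash
python3 -m inch '[{"x":-0.04,"y":-0.3,"z":0,"ax":0,"ay":0,"az":0},{"x":-0.04,"y":-0.3,"z":0,"ax":0,"ay":0,"az":0},{"x":-0.04,"y":-0.3,"z":0,"ax":0,"ay":0,"az":0},{"x":-0.04,"y":-0.3,"z":0,"ax":0,"ay":0,"az":0},{"x":-0.04,"y":-0.3,"z":0,"ax":0,"ay":0,"az":0},{"x":0,"y":-0.3,"z":0,"ax":0,"ay":0,"az":0}]';python3 st.py; python3 look.py top4 180 345
python3 - <<'E'
from h import *
im=cv2.imread("pics/top4.png")[150:250,230:430]; cv2.imwrite("pics/crop4.png",cv2.resize(im,None,fx=4,fy=4))
E
```

```text
t: 8.45
position: [550.5, -25.7, 6.0]
tcp_rot: [-1.217, 1.195, -1.188]
ft_force: [0.3, 1.5, 0.9]
opening: 31.9
yaw 0.0227 down [-0.001  0.005 -1.   ] [550.5 -25.7   6. ] [0.3 1.5 0.9]
edges yaw [np.float64(0.022), np.float64(-0.065)] width 62.3 C 556.0 -102.8 in bridge 1.1 155.3 dyaw -0.046
```

View pics/crop4.png

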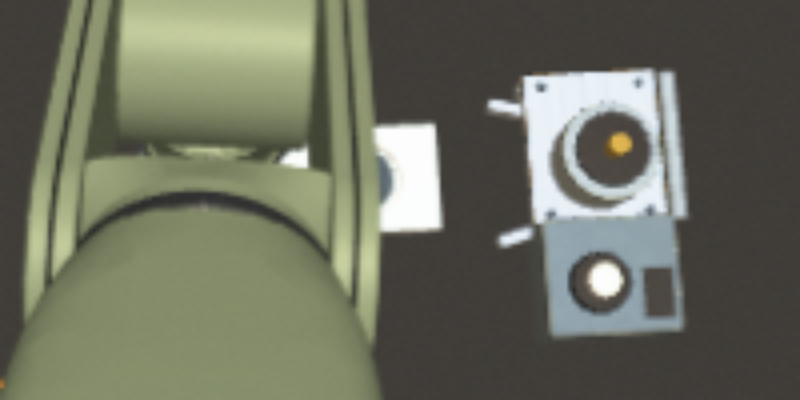

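```bash
python3 -m inch '[{"x":0.01,"y":-0.3,"z":0,"ax":0,"ay":0,"az":0},{"x":0.01,"y":-0.3,"z":0,"ax":0,"ay":0,"az":0},{"x":0.01,"y":-0.2,"z":0,"ax":0,"ay":0,"az":0},{"x":0.01,"y":-0.2,"z":0,"ax":0,"ay":0,"az":0},{"x":0.01,"y":-0.2,"z":0,"ax":0,"ay":0,"az":0},{"x":0.01,"y":-0.2,"z":0,"ax":0,"ay":0,"az":0},{"x":0.01,"y":-0.2,"z":0,"ax":0,"ay":0,"az":0}]';python3 st.py
python3 - <<'E'
from h import *
a=cams.read_camera("top")[0][150:250,270:430]; b=cams.read_camera("side")[0][110:260,230:390]
cv2.imwrite("pics/crop5.png",np.hstack([cv2.resize(a,(800,500))[:, :450+0] if 0 else cv2.resize(a,(400,250)),cv2.resize(b,(400,375))[:250]]))
o=np.zeros((500,800,3),np.uint8); o[:250,:400]=cv2.resize(a,(400,250)); o[:375,400:]=cv2.resize(b,(400,375)); cv2.imwrite("pics/crop5.png",o)
E
```

```text
t: 9.38
position: [552.7, -77.6, 6.0]
tcp_rot: [-1.217, 1.196, -1.189]
ft_force: [-0.3, 2.2, 0.0]
opening: 31.6
yaw 0.0226 down [-0.001  0.005 -1.   ] [552.7 -77.6   6. ] [-0.3  2.2  0. ]
```

View pics/crop5.png

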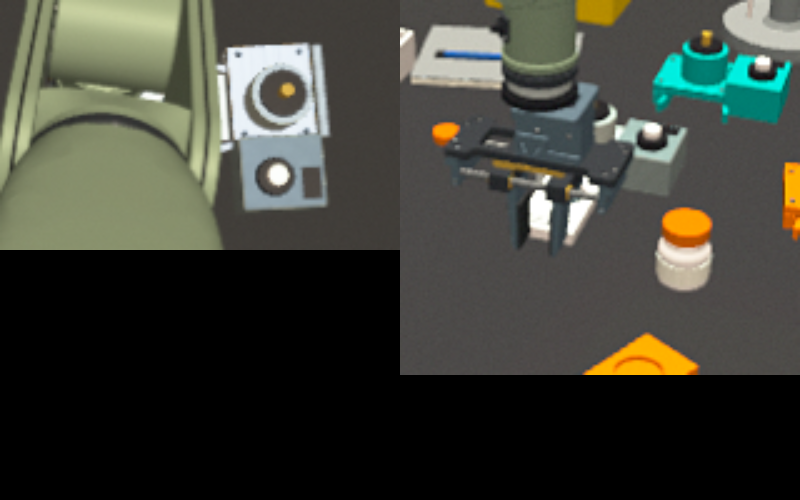

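The carrier's front sits between the lips and the force is low, so I'll carry on straight in.

```bash
python3 -m inch '[{"x":0,"y":-0.2,"z":0,"ax":0,"ay":0,"az":0},{"x":0.01,"y":-0.2,"z":0,"ax":0,"ay":0,"az":0},{"x":0,"y":-0.2,"z":0,"ax":0,"ay":0,"az":0},{"x":0.01,"y":-0.2,"z":0,"ax":0,"ay":0,"az":0},{"x":0,"y":-0.2,"z":0,"ax":0,"ay":0,"az":0}]';python3 st.py;  python3 -m inch '[{"x":0,"y":-0.2,"z":0,"ax":0,"ay":0,"az":0},{"x":0.01,"y":-0.2,"z":0,"ax":0,"ay":0,"az":0},{"x":0,"y":-0.2,"z":0,"ax":0,"ay":0,"az":0},{"x":0.01,"y":-0.2,"z":0,"ax":0,"ay":0,"az":0}]';python3 st.py
```

```text
t: 10.1
position: [553.4, -109.5, 6.0]
tcp_rot: [-1.217, 1.195, -1.189]
ft_force: [-0.2, 0.8, 1.0]
opening: 31.6
yaw 0.0227 down [-0.001  0.005 -1.   ] [ 553.4 -109.5    6. ] [-0.2  0.8  1. ]
t: 10.6
position: [553.9, -135.2, 6.1]
tcp_rot: [-1.217, 1.196, -1.189]
ft_force: [0.5, 1.2, -0.0]
opening: 32.2
yaw 0.0225 down [-0.001  0.005 -1.   ] [ 553.9 -135.2    6.1] [ 0.5  1.2 -0. ]
```

```bash
python3 -m inch '[{"x":0,"y":-0.2,"z":0,"ax":0,"ay":0,"az":0},{"x":0.01,"y":-0.2,"z":0,"ax":0,"ay":0,"az":0},{"x":0,"y":-0.15,"z":0,"ax":0,"ay":0,"az":0},{"x":0,"y":-0.1,"z":0,"ax":0,"ay":0,"az":0}]';python3 st.py;  python3 -m inch '[{"x":0,"y":-0.08,"z":0,"ax":0,"ay":0,"az":0},{"x":0,"y":-0.08,"z":0,"ax":0,"ay":0,"az":0},{"x":0,"y":-0.08,"z":0,"ax":0,"ay":0,"az":0}]';python3 st.py
```

```text
t: 11.1
position: [554.2, -156.3, 6.1]
tcp_rot: [-1.217, 1.196, -1.189]
ft_force: [0.1, 2.7, 0.8]
opening: 32.1
yaw 0.0222 down [-0.001  0.005 -1.   ] [ 554.2 -156.3    6.1] [0.1 2.7 0.8]
t: 11.48
position: [554.2, -163.7, 6.0]
tcp_rot: [-1.217, 1.196, -1.188]
ft_force: [-0.3, 2.9, 1.4]
opening: 31.7
yaw 0.0224 down [-0.001  0.005 -1.   ] [ 554.2 -163.7    6. ] [-0.3  2.9  1.4]
```

```bash
python3 -m inch '[{"x":0,"y":-0.06,"z":0,"ax":0,"ay":0,"az":0},{"x":0,"y":-0.06,"z":0,"ax":0,"ay":0,"az":0}]';python3 -m inch '[{"x":0,"y":-0.06,"z":0,"ax":0,"ay":0,"az":0}]';python3 -m inch '[{"x":0,"y":-0.06,"z":0,"ax":0,"ay":0,"az":0}]'
```

```text
t: 11.72
position: [553.9, -165.0, 6.1]
tcp_rot: [-1.213, 1.2, -1.186]
ft_force: [1.7, 10.4, 2.0]
opening: 31.8
t: 11.85
position: [554.0, -164.9, 6.2]
tcp_rot: [-1.21, 1.203, -1.184]
ft_force: [1.3, 7.9, 2.3]
opening: 31.9
t: 11.98
position: [554.0, -164.9, 6.2]
tcp_rot: [-1.208, 1.204, -1.182]
ft_force: [1.5, 7.4, 2.1]
opening: 31.9
```

```bash
python3 -m inch '[{"x":0,"y":-0.12,"z":0,"ax":0,"ay":0,"az":0},{"x":0,"y":-0.12,"z":0,"ax":0,"ay":0,"az":0}]';python3 st.py; python3 -m inch '[{"x":0,"y":0.3,"z":0,"ax":0,"ay":0,"az":0},{"x":0,"y":0.6,"z":0,"ax":0,"ay":0,"az":0},{"x":0,"y":0.8,"z":0.3,"ax":0,"ay":0,"az":0},{"x":0,"y":0.5,"z":1,"ax":0,"ay":0,"az":0},{"x":0,"y":0.8,"z":1,"ax":0,"ay":0,"az":0},{"x":0,"y":1,"z":1,"ax":0,"ay":0,"az":0},{"x":0,"y":1,"z":1,"ax":0,"ay":0,"az":0},{"x":0,"y":1,"z":1,"ax":0,"ay":0,"az":0},{"x":0,"y":1,"z":0,"ax":0,"ay":0,"az":0},{"x":0,"y":1,"z":0,"ax":0,"ay":0,"az":0}]' -1
python3 - <<'E'
from h import *
def T(M,p=(558.64,-258.09,.024)):
    c,s=np.cos(p[2]),np.sin(p[2]); M=np.array(M,float); return np.c_[p[0]+c*M[:,0]-s*M[:,1],p[1]+s*M[:,0]+c*M[:,1],M[:,2]]
q=T([(-32,75,14),(32,75,14),(32,40,14),(-32,40,14)])
o=np.zeros((500,800,3),np.uint8)
for i,(n,x0,y0) in enumerate((("top",330,150),("side",265,130))):
    im,d=cams.read_camera(n); cv2.imwrite(f"pics/{n}6.png",im); b=cv2.resize(im[y0:y0+100,x0:x0+80],None,fx=5,fy=5,interpolation=cv2.INTER_CUBIC)
    cv2.polylines(b,[np.int32(((proj(n,q)-[x0,y0]+.5)*5)*16)],True,(0,0,255),1,cv2.LINE_AA,4); o[:,400*i:400*i+400]=b
cv2.imwrite("pics/crop6.png",o)
E
```

```text
t: 12.22
position: [553.7, -165.0, 6.4]
tcp_rot: [-1.199, 1.213, -1.175]
ft_force: [1.6, 14.7, 3.5]
opening: 32.3
yaw 0.0162 down [-0.004  0.028 -1.   ] [ 553.7 -165.     6.4] [ 1.6 14.7  3.5]
t: 13.48
position: [551.8, 83.4, 170.2]
tcp_rot: [-1.202, 1.209, -1.18]
ft_force: [0.3, 0.4, -0.1]
opening: 0.5
```

View pics/crop6.png

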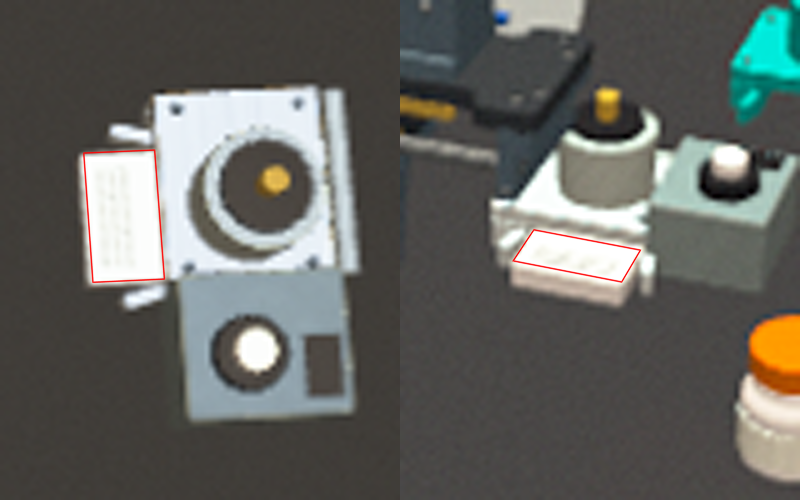

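Home looks within about 2 mm. I'll measure the tail against the bridge edges at sub-pixel level before pressing.

Run:
```python
from h import *
def T(M,p=(558.64,-258.09,.024)):
    c,s=np.cos(p[2]),np.sin(p[2]); M=np.array(M,float); return np.c_[p[0]+c*M[:,0]-s*M[:,1],p[1]+s*M[:,0]+c*M[:,1],M[:,2]]
im=cv2.imread("pics/top6.png"); g=cv2.cvtColor(im,cv2.COLOR_BGR2GRAY).astype(np.float32)
def edge(x,z,a,b,rise=None):
    y=np.arange(a,b,.25); q=proj("top",T([(x,t,z) for t in y])).astype(np.float32)
    v=cv2.GaussianBlur(cv2.remap(g,q[:,:1],q[:,1:],cv2.INTER_LINEAR),(1,5),0)[:,0]; lo,hi=v.min(),v.max(); mid=(lo+hi)/2
    k=np.where((v[:-1]-mid)*(v[1:]-mid)<0)[0]; return [round(float(y[i]),1) for i in k],round(float(lo)),round(float(hi))
for x in(-25,-10,0,10,25): print("tail",x,edge(x,14,66,84))
for x in(45,48,51): print("deck +y",x,edge(x,29,30,50),"deck -y/bar",edge(x,29,-70,-32),"bar z26",edge(x,26,-70,-32))
for x in(-95,-85,-50,-45): print("box +y",x,edge(x,48,30,50)," -y",edge(x,48,-50,-30))
def edx(y,z,a,b):
    x=np.arange(a,b,.25); q=proj("top",T([(t,y,z) for t in x])).astype(np.float32); v=cv2.remap(g,q[:,:1],q[:,1:],cv2.INTER_LINEAR)[:,0]; m=(v.min()+v.max())/2
    return [round(float(x[i]),1) for i in np.where((v[:-1]-m)*(v[1:]-m)<0)[0]]
for y in(62,66,70): print("carrier sides",y,edx(y,14,-48,0) ,edx(y,14,10,48))
```

```text
tail -25 ([77.0], 60, 252)
tail -10 ([77.0], 61, 253)
tail 0 ([76.8], 62, 253)
tail 10 ([77.0], 60, 252)
tail 25 ([77.0], 60, 253)
deck +y 45 ([41.2], 64, 241) deck -y/bar ([-51.2, -43.0, -39.8], 61, 238) bar z26 ([-52.0, -43.8, -40.8], 61, 238)
deck +y 48 ([32.8, 41.2], 62, 239) deck -y/bar ([-51.2, -43.0, -40.2], 60, 236) bar z26 ([-52.0, -43.8, -41.0], 60, 237)
deck +y 51 ([41.0], 61, 240) deck -y/bar ([-51.5, -43.0, -40.2], 59, 235) bar z26 ([-52.2, -43.8, -41.0], 59, 233)
box +y -95 ([40.5], 65, 161)  -y ([-39.2, -32.2], 58, 138)
box +y -85 ([40.0], 64, 162)  -y ([-39.8, -34.2], 60, 137)
box +y -50 ([40.0], 67, 162)  -y ([-38.8], 61, 158)
box +y -45 ([39.2, 47.0], 72, 197)  -y ([-38.2], 60, 159)
carrier sides 62 [-34.2] [31.0]
carrier sides 66 [-34.2] [31.2]
carrier sides 70 [-34.0] [31.0]
```

```bash
python3 - <<'E'
from h import *
u=np.array([258,350])/5+[330,150]-.4; P=cloud("top",cams.read_camera("top")[1])
for z in(60,65,70): print(z,ray("top",u,z).round(1),proj("side",ray("top",u,z)).round(1))
print("depth z",np.median(P[218:222,380:384,2]).round(1))
for n in("top","side"):
    for r in cams.pinpoint(n,"start_top")[:4]: print(n,round(r["conf"],2),np.round(r["centre"],1))
im=cv2.imread("pics/side6.png")[150:185,315:350]; m=((im.min(2)>170)).astype(np.uint8); c=max(cv2.findContours(m,0,2)[0],key=cv2.contourArea); print("side white bbox",np.array(cv2.boundingRect(c))+[315,150,0,0])
E
python3 st.py
```

```text
60 [ 484.3 -252.1   60. ] [[330.7 162.6]]
65 [ 483.8 -250.8   65. ] [[330.9 161.3]]
70 [ 483.2 -249.6   70. ] [[331. 160.]]
depth z 69.4
top 0.54 [397.8 347.7]
top 0.5 [378.7 222.1]
top 0.44 [469.1 254.4]
side 0.53 [330.6 159.5]
side 0.39 [433.  174.1]
side 0.37 [374.5 134.7]
side white bbox [316 158  28  16]
yaw 0.017 down [-0.004  0.022 -1.   ] [551.7  81.8 169.5] [ 0.3 -0.7 -0.1]
```

```bash
python3 -m inch '[{"x":-0.2,"y":-1,"z":0,"ax":-0.13,"ay":0,"az":0},{"x":-0.2,"y":-1,"z":0,"ax":0,"ay":0,"az":0},{"x":-0.2,"y":-1,"z":0,"ax":0,"ay":0,"az":0},{"x":-0.2,"y":-1,"z":0,"ax":0,"ay":0,"az":0},{"x":-0.2,"y":-1,"z":0,"ax":0,"ay":0,"az":0},{"x":-0.2,"y":-1,"z":0,"ax":0,"ay":0,"az":0},{"x":-0.2,"y":-1,"z":0,"ax":0,"ay":0,"az":0},{"x":-0.2,"y":-1,"z":0,"ax":0,"ay":0,"az":0},{"x":-0.2,"y":-1,"z":0,"ax":0,"ay":0,"az":0},{"x":-0.2,"y":-0.7,"z":0,"ax":0,"ay":0,"az":0},{"x":0,"y":0,"z":0,"ax":0,"ay":0,"az":0},{"x":0,"y":0,"z":0,"ax":0,"ay":0,"az":0}]' ; python3 st.py
```

```text
t: 15.22
position: [483.4, -230.7, 166.6]
tcp_rot: [-1.222, 1.213, -1.21]
ft_force: [0.4, -0.8, -0.7]
opening: 0.4
yaw -0.0001 down [-0.01  -0.007 -1.   ] [ 483.4 -230.7  166.6] [ 0.4 -0.8 -0.7]
```

Next: y −19, then down to about 80.

```bash
python3 -m inch '[{"x":0,"y":-0.6,"z":-0.6,"ax":0,"ay":0,"az":0},{"x":0,"y":0,"z":-0.9,"ax":0,"ay":0,"az":0},{"x":0,"y":0,"z":-0.6,"ax":0,"ay":0,"az":0},{"x":0,"y":0,"z":-0.4,"ax":0,"ay":0,"az":0},{"x":0,"y":0,"z":0,"ax":0,"ay":0,"az":0}]'; python3 st.py
```

```text
t: 15.85
position: [483.0, -249.7, 85.5]
tcp_rot: [-1.225, 1.212, -1.206]
ft_force: [0.4, -0.5, -0.0]
opening: 0.4
yaw 0.0033 down [-0.012 -0.007 -1.   ] [ 483.  -249.7   85.5] [ 0.4 -0.5 -0. ]
```

```bash
python3 -m inch '[{"x":0,"y":0,"z":-0.3,"ax":0,"ay":0,"az":0},{"x":0,"y":0,"z":-0.15,"ax":0,"ay":0,"az":0}]'; for i in 1 ; do python3 -m inch '[{"x":0,"y":0,"z":-0.1,"ax":0,"ay":0,"az":0}]'; python3 -m inch '[{"x":0,"y":0,"z":-0.1,"ax":0,"ay":0,"az":0}]'; python3 -m inch '[{"x":0,"y":0,"z":-0.1,"ax":0,"ay":0,"az":0}]';done
```

```text
t: 16.1
position: [483.9, -250.2, 72.0]
tcp_rot: [-1.224, 1.21, -1.208]
ft_force: [0.8, 0.3, -0.5]
opening: 0.2
t: 16.23
position: [484.1, -250.2, 69.1]
tcp_rot: [-1.224, 1.209, -1.208]
ft_force: [0.5, -0.2, 1.8]
opening: 0.5
t: 16.35
position: [484.2, -250.3, 66.5]
tcp_rot: [-1.224, 1.209, -1.208]
ft_force: [-1.8, 0.6, 3.5]
opening: 0.8
t: 16.48
position: [484.2, -250.3, 64.0]
tcp_rot: [-1.224, 1.209, -1.209]
ft_force: [-3.5, 0.9, 18.1]
opening: 0.7
```

The force rose from 1.8 to 3.5 N and then to 18 N at z=64, so the button is bottomed out. Releasing.

```bash
python3 -m inch '[{"x":0,"y":0,"z":0.3,"ax":0,"ay":0,"az":0},{"x":0,"y":0,"z":1,"ax":0,"ay":0,"az":0},{"x":0,"y":0,"z":1,"ax":0,"ay":0,"az":0},{"x":0,"y":0.3,"z":1,"ax":0,"ay":0,"az":0},{"x":0,"y":1,"z":0,"ax":0,"ay":0,"az":0},{"x":0,"y":1,"z":0,"ax":0,"ay":0,"az":0},{"x":0,"y":1,"z":0,"ax":0,"ay":0,"az":0},{"x":0,"y":1,"z":0,"ax":0,"ay":0,"az":0},{"x":0,"y":1,"z":0,"ax":0,"ay":0,"az":0},{"x":0,"y":1,"z":0,"ax":0,"ay":0,"az":0},{"x":0,"y":1,"z":0,"ax":0,"ay":0,"az":0},{"x":0,"y":1,"z":0,"ax":0,"ay":0,"az":0},{"x":0,"y":1,"z":0,"ax":0,"ay":0,"az":0},{"x":0,"y":1,"z":0,"ax":0,"ay":0,"az":0},{"x":0,"y":0,"z":0,"ax":0,"ay":0,"az":0},{"x":0,"y":0,"z":0,"ax":0,"ay":0,"az":0}]'
python3 - <<'E'
from h import *
a=cams.read_camera("top"); b=cams.read_camera("side")
cv2.imwrite("pics/end.png",cv2.resize(np.hstack([a[0][90:300,90:430],b[0][90:300,130:460]]),None,fx=1.19,fy=1.19))
o=cv2.imread("pics/top6.png").astype(int)[150:240,340:415]; print("max change bridge area",np.abs(o-a[0][150:240,340:415]).max(2).mean().round(1)); P=cloud("top",a[1]); print("btn z",np.median(P[218:222,380:384,2]).round(1))
E
```

```text
t: 18.48
position: [486.2, 67.0, 168.1]
tcp_rot: [-1.216, 1.2, -1.217]
ft_force: [0.6, 0.4, -0.2]
opening: 0.7
max change bridge area 1.3
btn z 68.6
```

View pics/end.png

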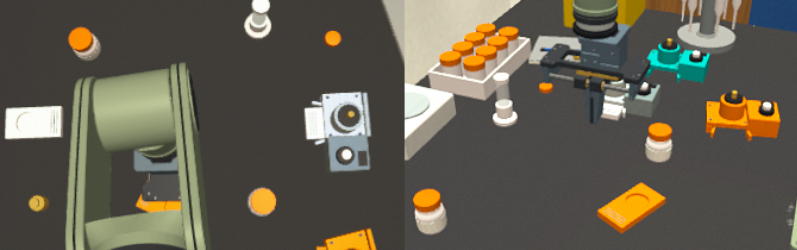

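The carrier is still home in the passage, the button has sprung back to z≈69, and everything else is where it was. Handing in.

```bash
python3 -c "
from rig import arm; print(arm.hand_in())"
```

```text
the job is handed in; nothing more can be done
None
```

I pushed the white carrier flat along the bench with two finger tips on its tail, in through the flared mouth and up to the stop bar. Then I pressed the detector button once, let it go, backed off and handed in at about 18.5 s.

- **Carrier at the stop:** it would not move further at 7 to 15 N. Its tail measured square to the bridge at y ≈ 77 mm, where 75 is nominal. The stop bar's inner face also read 1 to 2 mm off in the same picture, so the tail-to-bar distance is 120.8 mm against a measured carrier length of 120.4 mm. By the same measurement it sits about 1.6 mm to the button side of the passage centre.
- **Button:** the tool pushed it about 5 to 6 mm down, with the force rising to 18 N at the bottom. It came back to its earlier height (68.6 mm, against 69.4 before).
- **Surroundings:** the last pictures show the carrier and bridge unchanged by the press. The other things that were in view had not visibly moved.
- **Not checked:** the disc is hidden under the bridge, so I could not see it at the end. It was last seen in its well shortly before the carrier went in, and nothing touched it.

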